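# Sort the pens and eraser into the tray

### The arm

A 6-joint arm with a two-finger parallel gripper is mounted at the origin on the work surface; the furniture and walls round the work are solid. World frame = base frame: x ahead of the robot, y to its left, z up, the work surface at z = 0. Lengths are in m, angles in rad, forces in N, time in s.
With the tool pointing down it reaches from about 0.25 to 0.775 m from the base axis. Payload 4 kg.
Tool frame: the origin (TCP) lies between the finger pads; the fingertips stand 25 mm ahead of it and the grasp point (between the pads) lies 6 mm ahead of it (robot.tip_reach is the z of the fingertips in the tool frame, in m); z points along the fingers, y is the line along which they close (so a half turn about z gives the same grasp; the last joint's range is limited). The gripper opens to 94 mm and grips with 3 to 60 N. Pads are 16 mm wide; open, the fingers measure 119 mm over their backs; the gripper's body (75 mm by 177 mm) begins 78 mm behind the grasp point.
Start: joints at [-1.364, 0.087, 1.371, -0, 1.684, -0.103], TCP at [0.168, -0.524, 0.231] pointing down, gripper open.
Joint ranges: [-3.1, 3.1], [-0.76, 2.03], [0.27, 2.55], [-1.08, 4.22], [0.17, 2.65], [-2.57, 2.57]. Speed limits (rad/s): [2.79, 2.79, 3.14, 3.14, 3.14, 3.14].

### API

Orientations are given as [roll, pitch, yaw] about the fixed x, y, z axes, in that order (R = Rz(yaw) Ry(pitch) Rx(roll)).
In Python, from bench import robot gives the robot as it stands. The module is installed in compiled form; this text tells all that it offers.
- The arm moves only by the shell command python3 -m handwheel 'ROWS'. ROWS is JSON, a list of rows, each a list of 3 entries, a list of its own where there are three numbers: the turn, a rotation vector about the world's x, y, z in units of 90 degrees (1.0 is 90 degrees), then the shift along the world's x, y, z in units of 0.05 m (1.0 is 0.05 m), then the closure, from 0 (fully open) to 1 (shut). A call has 1 to 5 rows; each row shifts and turns the commanded pose from where the row before left it; what a row does not reach is not made up. A row lasts 1/10 s, in which the tool goes at most 50 mm and 8.59 degrees, less where a joint would pass 70% of its speed; a pose out of reach is approached as far as the arm can. A call with a number of a shift or a turn outside -1 to 1 is refused whole. A call with a gripper value outside its range is refused whole. The fingers move at their own pace and stop on an object; the grip force is fixed at half the most. Time passes only in rows, so rows that do not move let the fingers close. It gives the time, the measured TCP pose, the force, the opening and the grip force at its end, in the units of the state.
- robot.get_obs(): the state, without advancing time (a new reading comes with each control period).
- robot.snapshot(name): name is "scene" or "top"; returns (picture, depth): 480x640x3 uint8, red, green, blue; 480x640 float32, m along the optical axis (not along the pixel's ray), 0 where there is no reading.
- robot.calibration(name): a dict with "mtx" (3x3 intrinsics, pixels), "extrinsics" (4x4, takes a point from camera to world coordinates). Camera axes: x right, y down, z forward; pixel columns grow to the right and rows downward; lengths in m; the calibration is good to about 2 mm. A picture is of the moment at which its call begins. calibration takes no time and is no camera call.
- robot.close_job(): hands the job in; it is judged then, once.
Trained networks look in the newest picture that a camera, given by its name, has taken for a name from the list of things; names that differ only in an ending like _2 or _b are one class to them, and where a whole thing is asked for, a point or a joint stands for the part that bears it (a point fixed in the world has none). Each returns a list of dicts, best first, with "p" (0 to 1); they miss things now and then, are a little off and sometimes report something else, mostly with a low value. They report only what shows in the picture. A call takes as long as a camera call.
- robot.boxes_of(query, camera): "bbox" ([left, top, right, bottom] in pixels, round what is visible of it).
The state is a dict: "time": time; "joint_positions": joint angles; "qvel": joint speeds; "joint_torque": joint torques, N m; "tool_pos": TCP position; "ee_rot": TCP orientation; "wrist_force": force on the tool from outside, world axes, zero at the start; "wrist_torque": the same for the moment, N m; "width": finger opening in m; "finger_force": force on a finger pad.
Only numpy, scipy, OpenCV 4.12 (cv2) and the standard library are available. Lean on these libraries where they do the work, as an engineer would, in place of code of your own. Each camera call takes 0.05 s, during which the arm holds its last target. There are 200 camera calls.

### The job

Put the writing things away in the wooden pen tray: one pen in each of its two grooves, and the eraser end to end with the steel ball pen in the ball pen's groove (either groove will do), each lying flat on the groove's bottom, the same way up as it lay on the desk. Leave the stick of sealing wax and the memory stick where they lie; they do not belong in the tray.

Things in the scene. Friction and masses are not known exactly. Their poses are not given: they have to be found in the camera images.
- pen_tray: Dark wooden pen tray, 85 x 250 mm, 16 mm high, fixed to the desk. Origin: centre of its underside; y along its length, roughly away from the robot, x across, z up. Floor 4 mm thick. A ridge along the middle (6 mm wide, top 11 mm above the underside) parts two open grooves, each 33 mm wide, centred at x = +19.5 and -19.5 mm, from y = -118 to +118 mm. Outer walls 16 mm high.
- ball_pen_mid (a point): Slim steel ball pen, grey, 12 mm thick, 139 mm long; does not roll. Given point: its centre, half-way up. Its y axis is its long axis, z up. Shares one groove with the eraser, end to end.
- fountain_pen_mid (a point): Black fountain pen, 14 mm thick, 137 mm long; does not roll. Given point: its centre, half-way up. Its y axis is its long axis, z up. Goes into the other groove. Between pens and tray stands a cordless phone (fixed, 190 mm tall, about x = 0.53, y = -0.20 m).
- eraser_mid (a point): Block eraser, white, in a blue paper sleeve, 21 x 45 x 12 mm (width, length, height). Given point: its centre, half-way up. Its y axis is its long axis, z up. Goes into the ball pen's groove: 139 + 45 mm of its 236 mm, so the pen must lie towards one end.
- wax_stick_mid (a point): Red stick of sealing wax lying among the pens: 10 mm thick, only 94 mm long, blunt ends. Stays where it is. Given point: its centre, half-way up. Its y axis is its long axis, z up. Left of it and the pens stands a monitor 0.44 m tall, reaching slantwise from about (0.07, 0.24) to (0.63, 0.02) m.
- usb_stick_mid (a point): Black memory stick with a bare metal plug at one end, 18 x 50 x 8 mm, lying near the eraser. Stays where it is. Given point: its centre, half-way up. Its y axis is its long axis, z up. 

How it is judged:
By the outcome, as a careful person would: the job done as asked, in the order asked, and still so for the second after the job is handed in, with the robot touching nothing.
It also fails if it takes over 99 s, if anything falls off the work surface, if the arm or the gripper's body presses on something with over 40 N, if the wrist force passes 120 N, or if a joint passes its speed limit or range.

## Working session

There is one attempt and no reset: what is moved stays moved. The work goes in short steps, Python scripts to look and compute and a shell command to move; the robot and the scene stay as the last step left them, time stands still between calls to the robot, and variables do not carry over. Pictures are saved under pics/ and viewed, at most 14 in all, crops included, and the job is handed in when it is done.

```bash
mkdir -p pics
cat > h.py <<'E'
import numpy as np, cv2
from bench import robot
def cam(n):
    c=robot.calibration(n); return np.array(c["mtx"]),np.array(c["extrinsics"])
def cloud(n,d):
    K,T=cam(n); v,u=np.mgrid[0:480,0:640]
    p=np.stack([(u-K[0,2])/K[0,0]*d,(v-K[1,2])/K[1,1]*d,d],-1)
    return p@T[:3,:3].T+T[:3,3]
def proj(n,P):
    K,T=cam(n); c=(np.atleast_2d(P)-T[:3,3])@T[:3,:3]; q=c@K.T; return q[:,:2]/q[:,2:]
E
python3 - <<'E'
from h import *
print(robot.get_obs())
for n in("scene","top"):
    p,d=robot.snapshot(n); cv2.imwrite(f"pics/{n}0.png",p[...,::-1]); np.savez(f"{n}0.npz",p=p,d=d)
    print(n,cam(n)[1].round(3).tolist(),cam(n)[0][0,0])
    for q in("pen_tray","ball_pen_mid","fountain_pen_mid","eraser_mid","wax_stick_mid","usb_stick_mid"):
        print(q,[(np.round(b["bbox"]).tolist(),round(b["p"],2)) for b in robot.boxes_of(q,n)[:3]])
E
```

```text
{'time': 0.0, 'joint_positions': array([-1.36410277e+00,  8.79378172e-02,  1.37222686e+00,  1.87307741e-06,
        1.68355888e+00, -1.03086582e-01]), 'qvel': array([ 0.00111823,  0.00071092,  0.00104208, -0.00022571, -0.00055723,
        0.00013183]), 'joint_torque': array([ 1.12603284e-03, -3.40169942e+01, -3.02427757e+01,  7.19636818e-02,
        3.29693744e-02, -1.44963542e-04]), 'tool_pos': array([ 0.16757217, -0.52335134,  0.22932738]), 'ee_rot': array([-3.13947326e+00, -2.21130042e-04,  3.09780113e-01]), 'wrist_force': array([-0.30429591,  0.00775781, -0.20416597]), 'wrist_torque': array([-0.00170541, -0.00747925,  0.04541275]), 'finger_force': 0.0, 'width': 0.09370230379030552}
scene [[0.551, 0.661, -0.509, 0.906], [0.834, -0.446, 0.324, -0.464], [-0.013, -0.603, -0.797, 0.723], [0.0, 0.0, 0.0, 1.0]] 451.85348874365894
pen_tray [([195.0, 217.0, 300.0, 320.0], 0.82)]
ball_pen_mid [([341.0, 202.0, 390.0, 236.0], 0.69)]
fountain_pen_mid [([352.0, 223.0, 406.0, 252.0], 0.71)]
eraser_mid [([307.0, 211.0, 322.0, 233.0], 0.53)]
wax_stick_mid [([387.0, 241.0, 425.0, 270.0], 0.65)]
usb_stick_mid [([284.0, 224.0, 298.0, 241.0], 0.62)]
top [[0.012, -0.99, 0.143, 0.37], [-1.0, -0.016, -0.022, -0.189], [0.024, -0.143, -0.989, 0.907], [0.0, 0.0, 0.0, 1.0]] 531.0101843702165
pen_tray [([357.0, 221.0, 424.0, 372.0], 0.87)]
ball_pen_mid [([199.0, 262.0, 279.0, 272.0], 0.65)]
fountain_pen_mid [([199.0, 227.0, 279.0, 238.0], 0.68)]
eraser_mid [([285.0, 283.0, 300.0, 311.0], 0.57)]
wax_stick_mid [([210.0, 200.0, 264.0, 205.0], 0.87)]
usb_stick_mid [([321.0, 290.0, 331.0, 319.0], 0.59)]
```

View pics/top0.png

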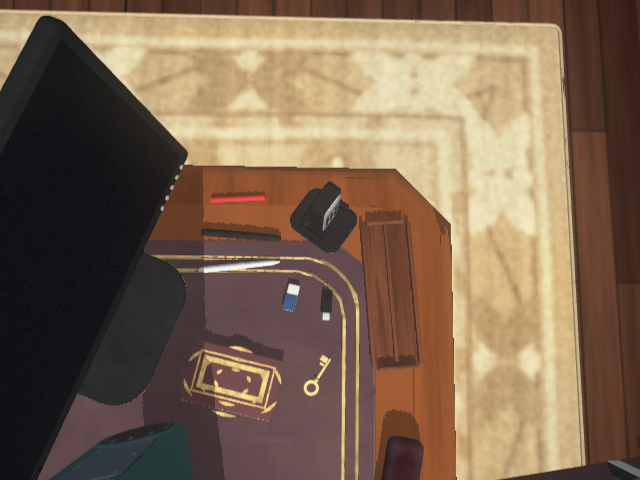

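View pics/scene0.png

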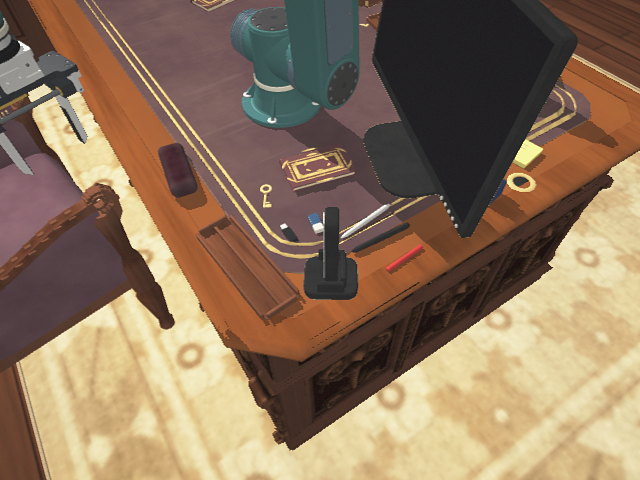

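The top view shows the tray at columns 357–424, with the ball pen at about (239,266), fountain pen (240,235), wax (238,198), eraser (291,295), USB stick (326,303) and phone (325,220). The networks agree with this. In the scene view the phone stands between the tray and the pens.

```bash
cat > m.py <<'E'
from h import *
def ray(n,uv,z):
    K,T=cam(n); uv=np.atleast_2d(uv).astype(float)
    r=np.c_[(uv[:,0]-K[0,2])/K[0,0],(uv[:,1]-K[1,2])/K[1,1],np.ones(len(uv))]@T[:3,:3].T
    return T[:3,3]+r*((z-T[2,3])/r[:,2])[:,None]
def show(f,n,box,s):
    im=cv2.imread(f)[box[1]:box[3],box[0]:box[2]]; cv2.imwrite(n,cv2.resize(im,None,fx=s,fy=s,interpolation=cv2.INTER_CUBIC))
E
python3 - <<'E'
from m import *
z=np.load("top0.npz"); p,d=z["p"].astype(int),z["d"]; P=cloud("top",d)
B=dict(ball=((195,258,283,276),.012),fount=((195,224,285,243),.014),eraser=((280,275,304,315),.012),wax=((205,190,270,206),.010),usb=((317,284,335,323),.008))
for k,(b,h) in B.items():
    Z=P[b[1]:b[3],b[0]:b[2],2]; c=p[b[1]:b[3],b[0]:b[2]]
    print(k,"z pct",np.percentile(Z[d[b[1]:b[3],b[0]:b[2]]>0],[5,25,50,75,95]).round(4))
    m=Z>h*.5
    if k=="wax": m=(c[...,0]>170)&(c[...,1]<70)
    m=m.astype(np.uint8); n,l,s,_=cv2.connectedComponentsWithStats(m); i=1+s[1:,4].argmax()
    v,u=np.nonzero(l==i); q=ray("top",np.c_[u+b[0],v+b[1]],h*.9)[:,:2].astype(np.float32)
    r=cv2.minAreaRect(q); a=np.linalg.eigh(np.cov(q.T))[1][:,1]
    print(k,len(q),np.round(r[0],4),np.round(r[1],4),"rect ang",round(r[2],1),"pca",round(np.degrees(np.arctan2(a[1],a[0])),1),"uv",u.min()+b[0],u.max()+b[0],v.min()+b[1],v.max()+b[1], q.mean(0))
t=P[205:380,350:430].reshape(-1,3); q=t[(t[:,2]>.013)&(t[:,2]<.02)&(t[:,1]<-.2)][:,:2].astype(np.float32)
r=cv2.minAreaRect(q); print("tray",r,len(q))
show("pics/top0.png","pics/c1.png",(190,180,345,330),5); show("pics/top0.png","pics/c2.png",(345,205,430,375),3.5)
E
```

```text
ball z pct [0.0012 0.003  0.0046 0.0092 0.0132]
ball 484 [ 0.4505 -0.0647] [0.0166 0.1368] rect ang 7.7 pca 96.8 uv 198 279 260 274 [ 0.44929132 -0.06179941]
fount z pct [-0.0009  0.0009  0.0026  0.0114  0.0151]
fount 562 [ 0.5022 -0.0664] [0.1345 0.0134] rect ang 86.8 pca 86.1 uv 201 280 229 241 [ 0.5020554  -0.06494644]
eraser z pct [0.0014 0.0031 0.0047 0.0124 0.0152]
eraser 347 [ 0.3986 -0.1529] [0.0259 0.0478] rect ang 80.4 pca 167.2 uv 281 300 283 312 [ 0.39756075 -0.15391123]
wax z pct [0.0004 0.0022 0.0038 0.0083 0.0118]
wax 30 [ 0.5673 -0.0396] [0.0016 0.0497] rect ang 4.7 pca 94.0 uv 212 241 197 198 [ 0.5673872  -0.03962307]
usb z pct [0.0015 0.0036 0.0056 0.0085 0.0109]
usb 488 [ 0.3897 -0.2122] [0.0635 0.0288] rect ang 0.7 pca -179.4 uv 317 334 284 322 [ 0.38976792 -0.21280815]
tray ((0.4070899486541748, -0.3125576376914978), (0.2531594932079315, 0.10390318185091019), 4.814734935760498) 1573
```

```bash
python3 -c "
import cv2,numpy as np
a=cv2.imread('pics/c1.png');a=cv2.resize(a,(570,552));b=cv2.imread('pics/c2.png');b=cv2.resize(b,(228,456))
c=np.zeros((552,798,3),np.uint8);c[:,:570]=a;c[:456,570:]=b;cv2.imwrite('pics/c3.png',c)"
```

```text
(no output)
```

View pics/c3.png

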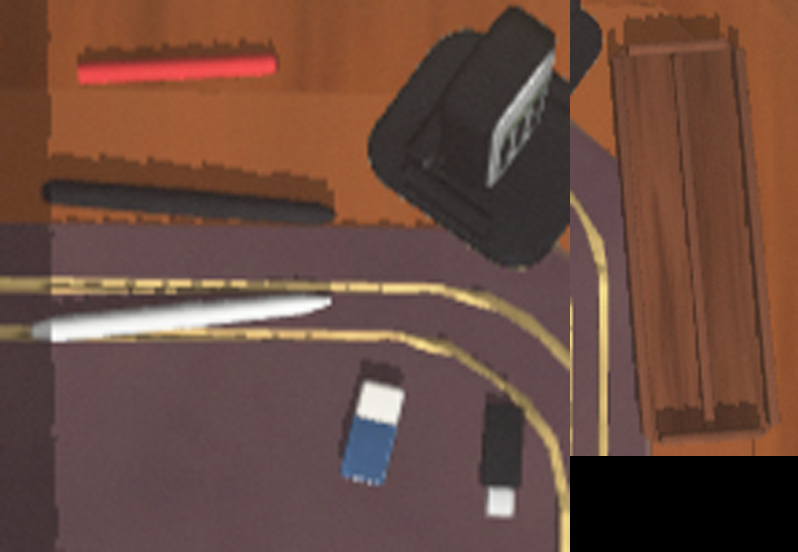

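The crop shows the ball pen from (33,331) to (331,299), the fountain pen from (45,191) to (334,215), the eraser centred at (373,431), and the tray corners at about (612,52), (742,42), (645,440) and (774,428).

Run:
```python
from m import *
def seg(n,a,b,z,s=570/155,o=(190,180)):
    q=ray("top",np.array([a,b])/s+o-.5*(1-1/s),z)[:,:2]; v=q[1]-q[0]
    print(n,"mid",q.mean(0).round(4),"len",np.linalg.norm(v).round(4),"ang",np.degrees(np.arctan2(v[1],v[0])).round(1))
seg("ball",(33,331),(331,299),.006);seg("fount",(45,191),(334,215),.007)
seg("er",(383.5,381.5),(362,480),.008);seg("wax",(78,71),(276,65),.005);seg("usb",(505,396),(501,517),.006)
z=np.load("top0.npz"); g=z["p"]; P=cloud("top",z["d"])
C=np.array([(612,52),(742,42),(774,428),(645,440)])-(570,0); q=ray("top",C/(228/85)+(345,205),.016)[:,:2]
print(q.round(4).tolist(),q.mean(0),[np.linalg.norm(q[i]-q[i-1]).round(4) for i in range(4)])
for k in((0,3),(1,2)): v=q[k[1]]-q[k[0]];print(np.degrees(np.arctan2(v[1],v[0])))
# height cross profile: fit walls along tray
M=P[230:360,340:440].reshape(-1,3)
a=np.radians(4.8);e=np.array([np.cos(a),np.sin(a)]);f=np.array([-e[1],e[0]])
s=M[:,:2]@e;t=M[:,:2]@f; 
for lo in np.arange(-.40,-.28,.004):
    m=(t>=lo)&(t<lo+.004); print(round(lo+.002,3),np.median(M[m,2]).round(4) if m.any() else 0,end="; ")
# scene cam phone
Ph=cloud("scene",np.load("scene0.npz")["d"]); w=Ph[(Ph[...,2]>.03)&(Ph[...,2]<.25)&(Ph[...,0]>.4)&(Ph[...,0]<.65)&(Ph[...,1]>-.3)&(Ph[...,1]<-.1)]
print("\nphone",w.min(0),w.max(0))
mo=Ph[(Ph[...,2]>.02)&(Ph[...,0]>.25)&(Ph[...,0]<.66)&(Ph[...,1]>-.09)&(Ph[...,1]<.25)]
for lo in (.3,.35,.4,.45,.5,.55): mm=mo[abs(mo[:,0]-lo)<.015]; print(lo,np.percentile(mm[:,1],[1,5]).round(3),end=" ")
```

```text
ball mid [ 0.4511 -0.0652] len 0.1374 ang -83.0
fount mid [ 0.5032 -0.0668] len 0.1344 ang -93.9
er mid [ 0.3992 -0.154 ] len 0.0458 ang 168.8
wax mid [ 0.5676 -0.0585] len 0.0927 ang -87.2
usb mid [ 0.3884 -0.2138] len 0.0551 ang 178.8
[[0.5232, -0.2704], [0.531, -0.3534], [0.2907, -0.3706], [0.2827, -0.2912]] [ 0.40687991 -0.32139906] [np.float64(0.2414), np.float64(0.0834), np.float64(0.2409), np.float64(0.0798)]
-175.04011070860716
-175.90346671305002
-0.398 0.0159; -0.394 0.0174; -0.39 0.008; -0.386 0.0053; -0.382 0.0053; -0.378 0.0054; -0.374 0.0054; -0.37 0.0053; -0.366 0.0054; -0.362 0.0054; -0.358 0.0102; -0.354 0.0124; -0.35 0.0058; -0.346 0.0053; -0.342 0.0053; -0.338 0.0057; -0.334 0.0053; -0.33 0.0055; -0.326 0.0054; -0.322 0.0055; -0.318 0.0168; -0.314 0.0164; -0.31 0.0032; -0.306 0.0031; -0.302 0.0029; -0.298 0.0033; -0.294 0.0043; -0.29 0.004; -0.286 0.004; -0.282 0.0037; 
phone [ 0.48605388 -0.24627137  0.03040367] [ 0.5754586  -0.16535035  0.19407119]
0.3 [0.138 0.142] 0.35 [0.119 0.123] 0.4 [0.099 0.103] 0.45 [0.08  0.084] 0.5 [0.061 0.065] 0.55 [0.041 0.046]
```

```bash
python3 - <<'E'
from m import *
P=cloud("top",np.load("top0.npz")["d"]); M=P[195:385,340:440].reshape(-1,3)
a=np.radians(4.8);e=np.array([np.cos(a),np.sin(a)]);f=np.array([-e[1],e[0]])
s=M[:,:2]@e;t=M[:,:2]@f
for T in((-.347,-.323),(-.388,-.362)):
  for S in((.25,.275),(.48,.53)):
    for lo in np.arange(*S,.003):
      m=(t>T[0])&(t<T[1])&(s>=lo)&(s<lo+.003); print(round(lo+.0015,4),np.median(M[m,2]).round(4) if m.any() else 0,end="; ")
    print()
# angle of ridge & left wall
for w in((-.361,-.351,.009,.016),(-.322,-.310,.013,.02),(-.402,-.390,.013,.02)):
    m=(t>w[0])&(t<w[1])&(M[:,2]>w[2])&(M[:,2]<w[3])&(s>.28)&(s<.48); k=np.polyfit(s[m],t[m],1); print(w[:2],m.sum(),np.degrees(np.arctan(k[0])),np.polyval(k,.38))
E
python3 -m handwheel '[[[0,0,0.07],[0.47,0.76,0.3],0],[[0,0,0.07],[0.47,0.76,0.3],0],[[0,0,0.07],[0.47,0.76,0.3],0],[[0,0,0.07],[0.47,0.76,0.3],0],[[0,0,0.07],[0.47,0.76,0.3],0]]'
```

```text
0.2515 0.0026; 0.2545 0.0175; 0.2575 0.0174; 0.2605 0.0071; 0.2635 0.0057; 0.2665 0.0051; 0.2695 0.0061; 0.2725 0.0058; 0.2755 0.0055; 
0.4815 0.005; 0.4845 0.005; 0.4875 0.0056; 0.4905 0.0054; 0.4935 0.0047; 0.4965 0.0112; 0.4995 0.0173; 0.5025 0.0165; 0.5055 0.0018; 0.5085 0.0009; 0.5115 0.0013; 0.5145 0.0014; 0.5175 0.0013; 0.5205 0.002; 0.5235 0.0018; 0.5265 0.0009; 0.5295 0.0011; 
0.2515 0.0025; 0.2545 0.0174; 0.2575 0.0179; 0.2605 0.0068; 0.2635 0.005; 0.2665 0.0055; 0.2695 0.0052; 0.2725 0.0055; 0.2755 0.0059; 
0.4815 0.0054; 0.4845 0.0051; 0.4875 0.0049; 0.4905 0.0054; 0.4935 0.0052; 0.4965 0.0098; 0.4995 0.0173; 0.5025 0.0169; 0.5055 0.0028; 0.5085 0.0031; 0.5115 0.003; 0.5145 0.0031; 0.5175 0.0033; 0.5205 0.0037; 0.5235 0.0032; 0.5265 0.0038; 0.5295 0.004; 
(-0.361, -0.351) 450 -0.004391613383045048 -0.35435902961920435
(-0.322, -0.31) 456 0.017349883351639853 -0.31511623233665803
(-0.402, -0.39) 481 0.010558359619371899 -0.3934559429574933
time: 1.2
tool_pos: [0.2857, -0.3322, 0.3063]
ee_rot: [3.141, 0.0, 0.863]
wrist_force: [0.7, 0.0, 0.3]
width: 0.0942
finger_force: 0.0
```

```bash
python3 -m handwheel '[[[0,0,0.076],[0.47,0.76,0],0],[[0,0,0.076],[0.47,0.76,0],0],[[0,0,0.076],[0.47,0.76,0],0],[[0,0,0.076],[0.47,0.76,0],0],[[0,0,0.076],[0.47,0.76,0],0]]' && python3 -m handwheel '[[[0,0,0.076],[0.47,0.76,-0.5],0],[[0,0,0.076],[0.47,0.76,-0.5],0],[[0,0,0],[0,0,-0.8],0],[[0,0,0],[0,0,-0.8],0],[[0,0,0],[0,0,0],0]]'
```

```text
time: 1.7
tool_pos: [0.4033, -0.1421, 0.3059]
ee_rot: [3.14, 0.001, 1.461]
wrist_force: [0.6, -0.6, 0.1]
width: 0.0938
finger_force: 0.0
time: 2.2
tool_pos: [0.4443, -0.0678, 0.1699]
ee_rot: [-3.128, -0.006, 1.697]
wrist_force: [-0.4, -1.0, -0.2]
width: 0.0941
finger_force: 0.0
```

```bash
python3 -m handwheel '[[[0,0,0],[0.1,0.04,-0.7],0],[[0,0,0],[0,0,-0.7],0],[[0,0,0],[0,0,-0.7],0],[[0,0,0],[0,0,-0.1],0],[[0,0,0],[0,0,0],0]]'
```

```text
time: 2.7
tool_pos: [0.4542, -0.0681, 0.0679]
ee_rot: [3.141, 0.0, 1.695]
wrist_force: [-0.7, -0.3, 0.2]
width: 0.0941
finger_force: 0.0
```

Run:
```python
from m import *
p,d=robot.snapshot("top"); cv2.imwrite("pics/t1.png",p[...,::-1]); show("pics/t1.png","pics/t1c.png",(150,150,350,300),4)
print(robot.get_obs())
```

```text
{'time': 2.75, 'joint_positions': array([-2.72268558e-01, -2.32889264e-02,  1.81265284e+00,  5.83216241e-05,
        1.34866105e+00, -3.96154518e-01]), 'qvel': array([ 0.00299284, -0.01474103, -0.02139006,  0.0017896 , -0.006983  ,
       -0.00191692]), 'joint_torque': array([ 4.87957906e-03, -2.56846833e+01, -2.65543753e+01,  5.83496760e-02,
        8.72984785e-02, -1.18560427e-03]), 'tool_pos': array([ 0.45517975, -0.06830316,  0.06916868]), 'ee_rot': array([3.13827930e+00, 1.32415112e-03, 1.69466735e+00]), 'wrist_force': array([ 0.14102524,  0.08538922, -0.36767012]), 'wrist_torque': array([-0.01182979, -0.09403795, -0.01914137]), 'finger_force': 0.0, 'width': 0.09401676805071518}
```

View pics/t1c.png

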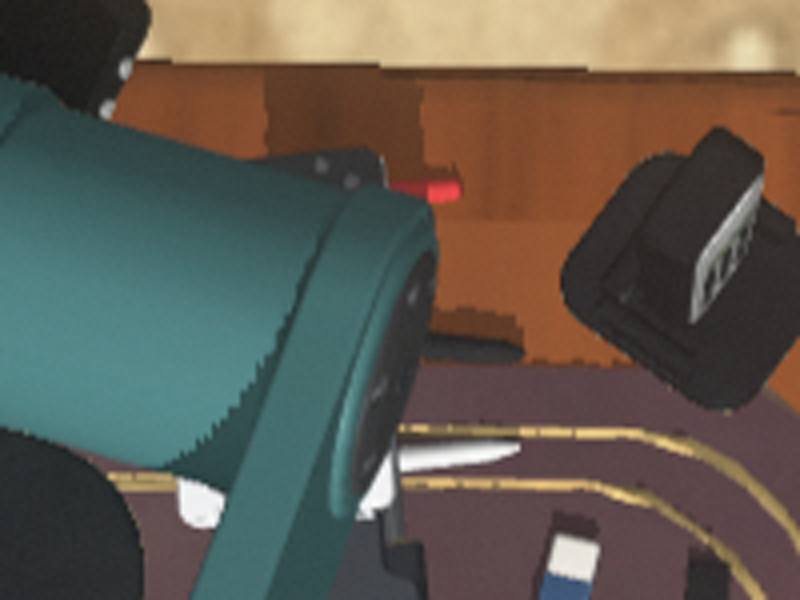

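The ball pen lies between the fingers with its right end at crop pixel (515,450). The fountain pen is close by at (470,347), so I'll narrow the fingers before going down.

```bash
python3 -m handwheel '[[[0,0,0],[-0.06,0.03,0],0.6],[[0,0,0],[0,0,0],0.6],[[0,0,0],[0,0,0],0.6],[[0,0,0],[0,0,0],0.6],[[0,0,0],[0,0,0],0.6]]' && python3 -m handwheel '[[[0,0,0],[0,0,-0.3],0.6],[[0,0,0],[0,0,-0.3],0.6],[[0,0,0],[0,0,-0.18],0.6],[[0,0,0],[0,0,0],0.6],[[0,0,0],[0,0,0],0.6]]'
```

```text
time: 3.25
tool_pos: [0.4507, -0.0661, 0.067]
ee_rot: [3.141, 0.0, 1.695]
wrist_force: [-0.7, -0.3, -0.4]
width: 0.0573
finger_force: 0.0
time: 3.75
tool_pos: [0.4507, -0.0661, 0.0279]
ee_rot: [3.142, -0.0, 1.695]
wrist_force: [0.1, 0.3, 0.4]
width: 0.0376
finger_force: 0.0
```

```bash
python3 -m handwheel '[[[0,0,0],[0,0,0.03],0.6],[[0,0,0],[0,0,0],1],[[0,0,0],[0,0,0],1],[[0,0,0],[0,0,0],1],[[0,0,0],[0,0,0],1]]' && python3 -m handwheel '[[[0,0,0],[0,0,0],1],[[0,0,0],[0,0,0],1],[[0,0,0],[0,0,0.2],1],[[0,0,0],[0,0,0.4],1],[[0,0,0],[0,0,0.4],1]]'
```

```text
time: 4.25
tool_pos: [0.4507, -0.0661, 0.0294]
ee_rot: [3.141, 0.0, 1.695]
wrist_force: [-0.1, -0.4, 0.9]
width: 0.0115
finger_force: 30.0
time: 4.75
tool_pos: [0.4502, -0.066, 0.0798]
ee_rot: [-3.141, -0.0, 1.695]
wrist_force: [1.1, -0.1, -0.8]
width: 0.0115
finger_force: 30.0
```

```bash
python3 -m handwheel '[[[0,0,0],[0,0,0.8],1],[[0,0,0],[0,0,0.8],1],[[0,0,0],[-0.4,0,0.8],1],[[0,0,0],[-0.4,0,0.8],1],[[0,0,-0.085],[-0.4,-0.4,0],1]]' && python3 -m handwheel '[[[0,0,-0.085],[-0.4,-0.46,0],1],[[0,0,-0.085],[-0.16,-0.46,0],1],[[0,0,-0.085],[0,-0.46,0],1],[[0,0,-0.085],[0,-0.46,0],1],[[0,0,-0.085],[0,-0.46,0],1]]' && python3 -m handwheel '[[[0,0,-0.085],[0,-0.46,0],1],[[0,0,-0.085],[0,-0.46,0],1],[[0,0,-0.085],[0,-0.46,0],1],[[0,0,-0.085],[0,-0.46,0],1],[[0,0,-0.085],[0,-0.46,0],1]]'
```

```text
time: 5.25
tool_pos: [0.3924, -0.0859, 0.2466]
ee_rot: [3.129, 0.004, 1.562]
wrist_force: [0.2, -0.5, -1.2]
width: 0.0115
finger_force: 30.0
time: 5.75
tool_pos: [0.3622, -0.202, 0.2399]
ee_rot: [3.141, -0.0, 0.888]
wrist_force: [-0.2, 0.9, 0.2]
width: 0.0115
finger_force: 30.0
time: 6.25
tool_pos: [0.3624, -0.317, 0.2397]
ee_rot: [3.141, -0.0, 0.221]
wrist_force: [0.8, 0.3, 0.0]
width: 0.0115
finger_force: 30.0
```

```bash
python3 -m handwheel '[[[0,0,-0.087],[0,-0.476,0],1],[[0,0,0],[0,0,-0.8],1],[[0,0,0],[0,0,-0.8],1],[[0,0,0],[0,0,-0.8],1],[[0,0,0],[0,0,-0.8],1]]' && python3 -m handwheel '[[[0,0,0],[0,0,-0.4],1],[[0,0,0],[0,0,0],1],[[0,0,0],[0,0,0],1]]'
python3 - <<'E'
from m import *
p,d=robot.snapshot("top"); cv2.imwrite("pics/t2.png",p[...,::-1]); show("pics/t2.png","pics/t2c.png",(330,200,450,390),3)
p,d=robot.snapshot("scene"); cv2.imwrite("pics/s2.png",p[...,::-1]); show("pics/s2.png","pics/s2c.png",(170,190,320,340),3.8)
a=cv2.imread("pics/t2c.png");b=cv2.imread("pics/s2c.png");c=np.zeros((570,360+570-140,3),np.uint8);c[:,:360]=a;c[:,360:]=b[:,:430];cv2.imwrite("pics/j2.png",c)
E
```

```text
time: 6.75
tool_pos: [0.3625, -0.34, 0.0784]
ee_rot: [3.141, -0.001, 0.09]
wrist_force: [0.2, -0.1, -0.3]
width: 0.0114
finger_force: 30.0
time: 7.05
tool_pos: [0.3628, -0.3402, 0.06]
ee_rot: [3.141, -0.0, 0.09]
wrist_force: [0.3, -0.8, 0.3]
width: 0.0117
finger_force: 30.0
```

View pics/j2.png

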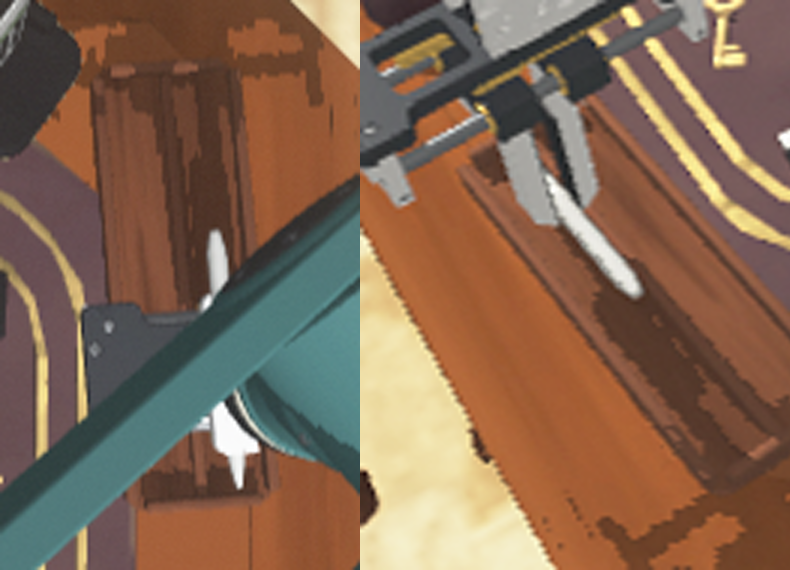

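The ball pen hangs over the right-hand groove: its far end is at crop pixel (215,232) and its near end at (238,488), just inside the tray's end wall. I'll check those ends numerically.

Run:
```python
from m import *
q=ray("top",[(330+215/3-.3,200+230/3-.3),(330+238/3-.3,200+489/3-.3)],.037)[:,:2]
a=np.radians(4.8); print(np.c_[q@[np.cos(a),np.sin(a)]-.3785, q@[-np.sin(a),np.cos(a)]+.3545]*1000)
T=np.array([.3628,-.3402]);print((T@[np.cos(a),np.sin(a)]-.3785)*1000,(T@[-np.sin(a),np.cos(a)]+.3545)*1000)
```

```text
[[  25.81971581  -16.37631835]
 [-113.30293631  -15.94739164]]
-45.43959296593353 -14.86519227764549
```

```bash
python3 -m handwheel '[[[0,0,0],[0,0.02,-0.2],1],[[0,0,0],[0,0,-0.16],1],[[0,0,0],[0,0,-0.07],1],[[0,0,0],[0,0,0],1],[[0,0,0],[0,0,0],1]]' && python3 -m handwheel '[[[0,0,0],[0,0,0],0.84],[[0,0,0],[0,0,0],0.84],[[0,0,0],[0,0,0],0.84]]'
```

```text
time: 7.65
tool_pos: [0.3625, -0.3389, 0.0375]
ee_rot: [-3.141, 0.0, 0.09]
wrist_force: [-0.4, 0.4, 0.3]
width: 0.0114
finger_force: 30.0
time: 7.95
tool_pos: [0.3627, -0.3391, 0.038]
ee_rot: [3.141, -0.0, 0.09]
wrist_force: [0.7, -0.1, -0.4]
width: 0.0149
finger_force: 0.0
```

```bash
python3 -m handwheel '[[[0,0,0],[0,0,0.3],0.84],[[0,0,0],[0,0,0.9],0.84],[[0,0,0],[0,0,0.9],0.84],[[0,0,0],[0,0,0.9],0.6],[[0,0,0],[0,0,0.9],0.6]]' && python3 -m handwheel '[[[0,0,0.075],[0,0.45,0.7],0.6],[[0,0,0.075],[0,0.45,0.6],0.6],[[0,0,0.075],[0,0.45,0],0.6],[[0,0,0.075],[0,0.45,0],0.6],[[0,0,0.075],[0,0.45,0],0.6]]' && python3 -m handwheel '[[[0,0,0.075],[0,0.45,0],0.6],[[0,0,0.075],[0,0.45,0],0.6],[[0,0,0.075],[0.3,0.45,0],0.6],[[0,0,0.075],[0.5,0.45,0],0.6],[[0,0,0.075],[0.6,0.45,0],0.6]]' && python3 -m handwheel '[[[0,0,0.075],[0.6,0.45,0],0.6],[[0,0,0.075],[0.6,0.45,0],0.6],[[0,0,0],[0,0,0],0.6]]'
python3 - <<'E'
from m import *
p,d=robot.snapshot("top"); cv2.imwrite("pics/t3.png",p[...,::-1]); show("pics/t3.png","pics/t3c.png",(130,130,450,380),2.4)
E
```

```text
time: 8.45
tool_pos: [0.3624, -0.3387, 0.2347]
ee_rot: [3.141, -0.0, 0.09]
wrist_force: [-0.3, 0.5, 0.1]
width: 0.028
finger_force: 0.0
time: 8.95
tool_pos: [0.3626, -0.2256, 0.2983]
ee_rot: [3.14, -0.0, 0.684]
wrist_force: [0.3, 0.3, -0.5]
width: 0.038
finger_force: 0.0
time: 9.45
tool_pos: [0.4329, -0.113, 0.2985]
ee_rot: [3.14, 0.0, 1.272]
wrist_force: [0.6, -0.9, 0.3]
width: 0.0378
finger_force: 0.0
time: 9.75
tool_pos: [0.4946, -0.0665, 0.2965]
ee_rot: [-3.141, -0.001, 1.509]
wrist_force: [0.3, -1.4, -0.6]
width: 0.0374
finger_force: 0.0
```

View pics/t3c.png

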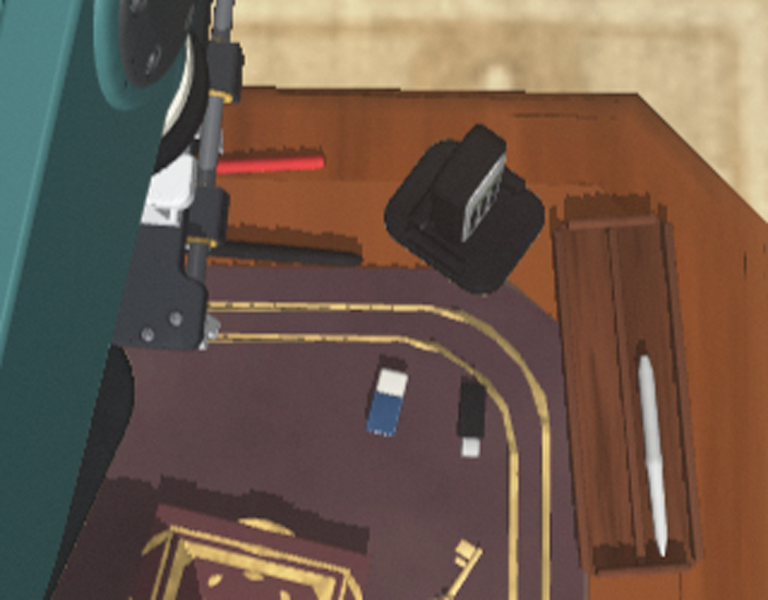

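The ball pen lies in the tray's right groove, from (643,355) to (664,553) in the crop. The phone and the rest of the scene are undisturbed, so I'll lower onto the fountain pen.

```bash
python3 -m handwheel '[[[0,0,0],[0.17,0,-0.5],0.6],[[0,0,0],[0,0,-0.5],0.6],[[0,0,0],[0,0,-0.5],0.6],[[0,0,0],[0,0,-0.5],0.6],[[0,0,0],[0,0,-0.5],0.6]]' && python3 -m handwheel '[[[0,0,0],[0,0,-0.6],0.6],[[0,0,0],[0,0,-0.6],0.6],[[0,0,0],[0,0,-0.6],0.6],[[0,0,0],[0,0,-0.4],0.6],[[0,0,0],[0,0,0],0.6]]'
```

```text
time: 10.3
tool_pos: [0.5002, -0.07, 0.1722]
ee_rot: [3.141, 0.001, 1.501]
wrist_force: [0.0, 0.5, 0.4]
width: 0.0377
finger_force: 0.0
time: 10.8
tool_pos: [0.4978, -0.0692, 0.0596]
ee_rot: [-3.135, -0.001, 1.501]
wrist_force: [-0.4, -0.3, 0.5]
width: 0.0377
finger_force: 0.0
```

```bash
python3 -m handwheel '[[[0,0,0],[0.1,0.04,-0.2],0.6],[[0,0,0],[0,0,-0.2],0.6],[[0,0,0],[0,0,-0.1],0.6],[[0,0,0],[0,0,0],0.6],[[0,0,0],[0,0,0],0.6]]'
```

```text
time: 11.3
tool_pos: [0.5063, -0.067, 0.038]
ee_rot: [3.141, 0.0, 1.504]
wrist_force: [-0.5, -0.4, -0.6]
width: 0.0373
finger_force: 0.0
```

```bash
python3 -m handwheel '[[[0,0,0],[-0.06,0,-0.15],0.6],[[0,0,0],[0,0,0],0.6],[[0,0,0],[0,0,0],1],[[0,0,0],[0,0,0],1],[[0,0,0],[0,0,0],1]]' && python3 -m handwheel '[[[0,0,0],[0,0,0],1],[[0,0,0],[0,0,0],1]]'
```

```text
time: 11.8
tool_pos: [0.5033, -0.067, 0.0304]
ee_rot: [3.141, 0.0, 1.504]
wrist_force: [0.2, 0.3, -0.3]
width: 0.0173
finger_force: 0.0
time: 12.0
tool_pos: [0.5033, -0.067, 0.0304]
ee_rot: [3.141, 0.0, 1.504]
wrist_force: [-0.0, -0.1, 0.9]
width: 0.0132
finger_force: 30.0
```

```bash
python3 -m handwheel '[[[0,0,0],[0,0,0.3],1],[[0,0,0],[0,0,0.8],1],[[0,0,0],[0,0,0.8],1],[[0,0,0],[0,0,0.8],1],[[0,0,0],[0,0,0.8],1]]' && python3 -m handwheel '[[[0,0,0],[-0.2,0,0.8],1],[[0,0,0],[-0.4,0,0.6],1],[[0,0,0],[-0.4,0,0.5],1],[[0,0,0],[-0.5,0,0],1],[[0,0,0],[-0.5,0,0],1]]'
python3 - <<'E'
from m import *
a=np.radians(4.8)
q=ray("top",np.array([(643,355),(664,553)])/2.4+130-.3,.010)[:,:2]
print(np.c_[q@[np.cos(a),np.sin(a)]-.3785, q@[-np.sin(a),np.cos(a)]+.3545]*1000)
for n in("top0","scene0"):
  P=cloud(n[:-1],np.load(n+".npz")["d"]).reshape(-1,3); P=P[(P[:,0]>.42)&(P[:,0]<.6)&(P[:,1]>-.27)&(P[:,1]<-.13)]
  for lo,hi in((.02,.06),(.06,.1),(.1,.15),(.15,.2)):
    w=P[(P[:,2]>lo)&(P[:,2]<hi)]; print(n,lo,len(w),np.percentile(w[:,:2],[1,99],axis=0).round(3).tolist() if len(w) else 0)
E
```

```text
time: 12.5
tool_pos: [0.5027, -0.0668, 0.2067]
ee_rot: [-3.142, -0.0, 1.504]
wrist_force: [0.4, -0.5, -0.1]
width: 0.0133
finger_force: 30.0
time: 13.0
tool_pos: [0.4026, -0.067, 0.3014]
ee_rot: [3.139, 0.001, 1.504]
wrist_force: [0.2, -0.1, -1.2]
width: 0.0134
finger_force: 30.0
[[  25.75471099  -14.52771248]
 [-111.52214126  -16.61016657]]
top0 0.02 1982 [[0.477, -0.26], [0.579, -0.153]]
top0 0.06 122 [[0.504, -0.226], [0.537, -0.173]]
top0 0.1 155 [[0.504, -0.227], [0.537, -0.184]]
top0 0.15 741 [[0.505, -0.226], [0.551, -0.185]]
scene0 0.02 1835 [[0.481, -0.26], [0.583, -0.154]]
scene0 0.06 205 [[0.526, -0.227], [0.565, -0.177]]
scene0 0.1 279 [[0.538, -0.227], [0.556, -0.206]]
scene0 0.15 588 [[0.513, -0.227], [0.556, -0.189]]
```

```bash
python3 -m handwheel '[[[0,0,-0.075],[0,-0.4,0],1],[[0,0,-0.075],[0,-0.4,0],1],[[0,0,-0.075],[0,-0.4,0],1],[[0,0,-0.075],[0,-0.4,0],1],[[0,0,-0.075],[0,-0.4,0],1]]' && python3 -m handwheel '[[[0,0,-0.075],[0,-0.4,0],1],[[0,0,-0.075],[0,-0.4,0],1],[[0,0,-0.075],[0.2,-0.4,0],1],[[0,0,-0.075],[0.2,-0.4,0],1],[[0,0,-0.075],[0.2,-0.4,0],1]]' && python3 -m handwheel '[[[0,0,-0.075],[0.2,-0.4,0],1],[[0,0,-0.075],[0.1,-0.35,0],1],[[0,0,0],[0,0,0],1],[[0,0,0],[0,0,0],1]]'
```

```text
time: 13.5
tool_pos: [0.4029, -0.1676, 0.3001]
ee_rot: [3.141, -0.0, 0.91]
wrist_force: [-0.3, 0.0, -1.1]
width: 0.0134
finger_force: 30.0
time: 14.0
tool_pos: [0.4332, -0.2677, 0.3001]
ee_rot: [-3.142, 0.0, 0.32]
wrist_force: [0.7, 0.2, -0.4]
width: 0.0133
finger_force: 30.0
time: 14.4
tool_pos: [0.4479, -0.3042, 0.2997]
ee_rot: [-3.14, 0.001, 0.092]
wrist_force: [0.4, 1.0, -1.5]
width: 0.0133
finger_force: 30.0
```

Down to a TCP height of about 0.06, then a look.

```bash
python3 -m handwheel '[[[0,0,-0.005],[0,0.02,-0.8],1],[[0,0,0],[0,0,-0.8],1],[[0,0,0],[0,0,-0.8],1],[[0,0,0],[0,0,-0.8],1],[[0,0,0],[0,0,-0.8],1]]' && python3 -m handwheel '[[[0,0,0],[0,0,-0.5],1],[[0,0,0],[0,0,-0.3],1],[[0,0,0],[0,0,0],1],[[0,0,0],[0,0,0],1]]'
python3 - <<'E'
from m import *
p,d=robot.snapshot("top"); cv2.imwrite("pics/t4.png",p[...,::-1]); show("pics/t4.png","pics/t4c.png",(330,200,450,390),3)
p,d=robot.snapshot("scene"); cv2.imwrite("pics/s4.png",p[...,::-1]); show("pics/s4.png","pics/s4c.png",(170,190,320,340),3.8)
a=cv2.imread("pics/t4c.png");b=cv2.imread("pics/s4c.png");c=np.zeros((570,360+570-140,3),np.uint8);c[:,:360]=a;c[:,360:]=b[:,100:530];cv2.imwrite("pics/j4.png",c)
E
```

```text
time: 14.9
tool_pos: [0.4479, -0.3022, 0.0994]
ee_rot: [3.141, -0.001, 0.085]
wrist_force: [0.2, -0.6, -0.8]
width: 0.0131
finger_force: 30.0
time: 15.3
tool_pos: [0.4483, -0.3029, 0.061]
ee_rot: [3.141, -0.001, 0.084]
wrist_force: [0.4, -0.9, -0.3]
width: 0.0129
finger_force: 30.0
```

View pics/j4.png

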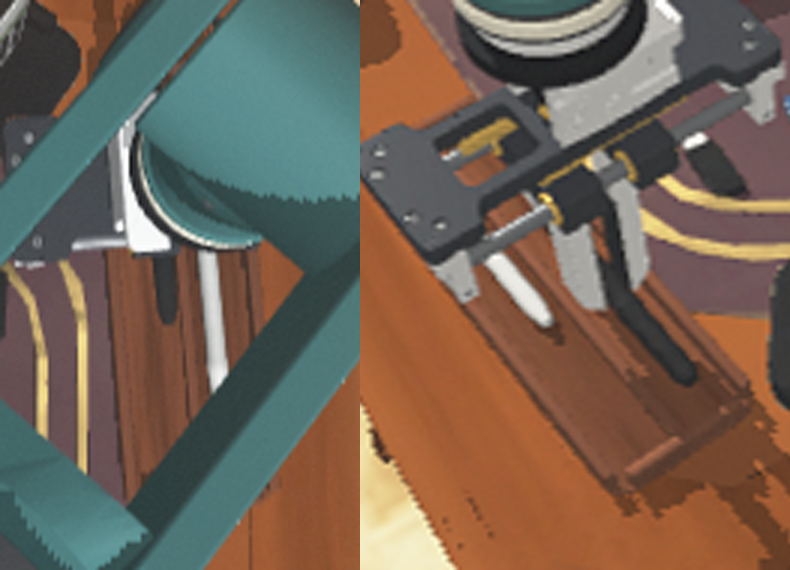

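The fountain pen hangs over the left groove, with its near end at (167,322) in the top crop and its far end at (690,380) in the scene crop. Both are inside the tray. I'll check them numerically.

Run:
```python
from m import *
a=np.radians(4.8); 
q=np.r_[ray("top",(330+167/3-.3,200+322/3-.3),.038),ray("scene",(282.9,289.7),.038),[[.4483,-.3029,0]]][:,:2]
print(np.c_[q@[np.cos(a),np.sin(a)]-.3785, q@[-np.sin(a),np.cos(a)]+.3545]*1000)
```

```text
[[-22.15271892  14.48291342]
 [111.64902614  14.71882947]
 [ 42.88173006  15.14953577]]
```

```bash
python3 -m handwheel '[[[0,0,0],[0,-0.01,-0.2],1],[[0,0,0],[0,0,-0.16],1],[[0,0,0],[0,0,-0.09],1],[[0,0,0],[0,0,0],1],[[0,0,0],[0,0,0],1]]' && python3 -m handwheel '[[[0,0,0],[0,0,0],0.82],[[0,0,0],[0,0,0],0.82],[[0,0,0],[0,0,0],0.82]]' && python3 -m handwheel '[[[0,0,0],[0,0,0.3],0.82],[[0,0,0],[0,0,0.8],0.82],[[0,0,0],[0,0,0.8],0.6],[[0,0,0],[0,0,0.8],0.2],[[0,0,0],[0,0,0.8],0.2]]'
```

```text
time: 15.9
tool_pos: [0.4479, -0.3038, 0.0373]
ee_rot: [-3.141, 0.0, 0.082]
wrist_force: [0.5, -0.1, 0.6]
width: 0.013
finger_force: 30.0
time: 16.2
tool_pos: [0.4483, -0.3041, 0.038]
ee_rot: [3.141, -0.001, 0.082]
wrist_force: [0.4, -0.5, 0.1]
width: 0.0167
finger_force: 0.0
time: 16.7
tool_pos: [0.4479, -0.3038, 0.2146]
ee_rot: [3.141, -0.0, 0.082]
wrist_force: [0.9, -1.3, -0.3]
width: 0.0378
finger_force: 0.0
```

```bash
python3 -m handwheel '[[[0,0,0.082],[-0.1,0.3,0],0.3],[[0,0,0.082],[-0.1,0.3,0],0.3],[[0,0,0.082],[-0.1,0.3,0],0.3],[[0,0,0.082],[-0.1,0.3,0],0.3],[[0,0,0.082],[-0.1,0.3,0],0.3]]' && python3 -m handwheel '[[[0,0,0.082],[-0.1,0.3,0],0.3],[[0,0,0.082],[-0.1,0.3,0],0.3],[[0,0,0.082],[-0.1,0.3,0],0.3],[[0,0,0.082],[-0.1,0.3,0],0.3],[[0,0,0.082],[-0.1,0.3,0],0.3]]'  && python3 -m handwheel '[[[0,0,0],[0,0,-0.7],0.3],[[0,0,0],[0,0,-0.7],0.3],[[0,0,0],[0,0,-0.5],0.3],[[0,0,0],[0,0,-0.5],0.3],[[0,0,0],[0,0,-0.4],0.3]]'
python3 - <<'E'
from m import *
p,d=robot.snapshot("top"); cv2.imwrite("pics/t5.png",p[...,::-1]); show("pics/t5.png","pics/t5c.png",(190,190,450,380),3)
E
```

```text
time: 17.2
tool_pos: [0.4228, -0.2283, 0.213]
ee_rot: [3.141, -0.0, 0.731]
wrist_force: [1.0, -0.5, -0.0]
width: 0.0657
finger_force: 0.0
time: 17.7
tool_pos: [0.3978, -0.1533, 0.213]
ee_rot: [3.141, 0.0, 1.375]
wrist_force: [0.1, -0.8, 0.1]
width: 0.0657
finger_force: 0.0
time: 18.2
tool_pos: [0.3976, -0.1536, 0.0714]
ee_rot: [-3.141, -0.0, 1.37]
wrist_force: [-0.4, 0.6, -0.0]
width: 0.0661
finger_force: 0.0
```

View pics/t5c.png

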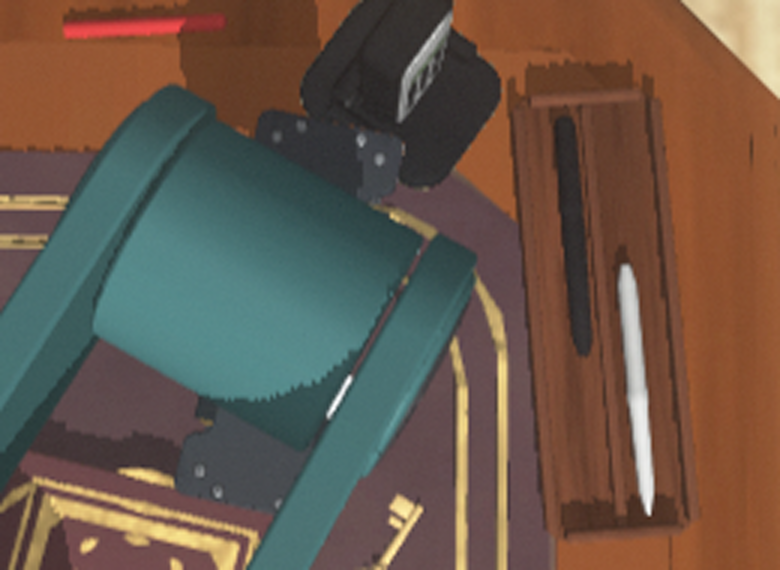

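Both pens lie in their own grooves: the fountain pen from (565,120) to (583,352), the ball pen from (626,265) to (648,512). The gripper body clears the handset, so I'll lower onto the eraser.

```bash
python3 -m handwheel '[[[0,0,0],[0.03,0,-0.3],0.3],[[0,0,0],[0,0,-0.3],0.3],[[0,0,0],[0,0,-0.24],0.3],[[0,0,0],[0,0,0],0.3],[[0,0,0],[0,0,0],0.6]]' && python3 -m handwheel '[[[0,0,0],[0,0,0],0.6],[[0,0,0],[0,0,0],0.6],[[0,0,0],[0,0,0],0.6],[[0,0,0],[0,0,0],0.6]]'
```

```text
time: 18.75
tool_pos: [0.3998, -0.154, 0.0311]
ee_rot: [3.141, 0.0, 1.37]
wrist_force: [-0.3, -0.3, 0.2]
width: 0.061
finger_force: 0.0
time: 19.15
tool_pos: [0.4002, -0.1543, 0.0316]
ee_rot: [3.14, 0.001, 1.37]
wrist_force: [0.1, 0.4, 3.6]
width: 0.0447
finger_force: 30.0
```

```bash
python3 -m handwheel '[[[0,0,0],[0,0,0.3],0.6],[[0,0,0],[0,0,0.8],0.6],[[0,0,0],[0,0,0.9],0.6],[[0,0,0],[0,0,0.9],0.6],[[0,0,0],[0,0,0.9],0.6]]' && python3 -m handwheel '[[[0,0,0],[0,0,0.9],0.6],[[0,0,0],[0,0,0.7],0.6],[[0,0,0.03],[0.1,-0.6,0],0.6],[[0,0,0.03],[0.2,-0.6,0],0.6],[[0,0,0.03],[0.2,-0.6,0],0.6]]' && python3 -m handwheel '[[[0,0,0.03],[0.3,-0.6,0],0.6],[[0,0,0.03],[0.3,-0.6,0],0.6],[[0,0,0.03],[0.4,-0.6,0],0.6],[[0,0,0],[0,0,0],0.6],[[0,0,0],[0,0,0],0.6]]'
```

```text
time: 19.65
tool_pos: [0.3991, -0.1537, 0.2222]
ee_rot: [-3.142, -0.0, 1.37]
wrist_force: [0.7, -0.2, -0.5]
width: 0.0447
finger_force: 30.0
time: 20.15
tool_pos: [0.4249, -0.2448, 0.3012]
ee_rot: [3.14, 0.001, 1.514]
wrist_force: [0.6, 0.4, 0.1]
width: 0.0446
finger_force: 30.0
time: 20.65
tool_pos: [0.4745, -0.334, 0.2993]
ee_rot: [-3.14, -0.002, 1.652]
wrist_force: [-0.0, -0.2, -0.9]
width: 0.0444
finger_force: 30.0
```

```bash
python3 -m handwheel '[[[0,0,0],[0.03,-0.03,-0.8],0.6],[[0,0,0],[0,0,-0.8],0.6],[[0,0,0],[0,0,-0.8],0.6],[[0,0,0],[0,0,-0.8],0.6],[[0,0,0],[0,0,-0.8],0.6]]' && python3 -m handwheel '[[[0,0,0],[0,0,-0.5],0.6],[[0,0,0],[0,0,0],0.6],[[0,0,0],[0,0,0],0.6],[[0,0,0],[0,0,0],0.6]]'
python3 - <<'E'
from m import *
p,d=robot.snapshot("scene"); cv2.imwrite("pics/s6.png",p[...,::-1]); show("pics/s6.png","pics/s6c.png",(170,170,340,340),3.5)
a=np.radians(4.8); q=robot.get_obs()["tool_pos"][:2]; print((q@[np.cos(a),np.sin(a)]-.3785)*1e3,(q@[-np.sin(a),np.cos(a)]+.3545)*1e3)
E
```

```text
time: 21.15
tool_pos: [0.4758, -0.3341, 0.1005]
ee_rot: [3.14, 0.001, 1.653]
wrist_force: [-0.1, 0.6, -0.6]
width: 0.0447
finger_force: 30.0
time: 21.55
tool_pos: [0.4773, -0.3361, 0.0788]
ee_rot: [3.138, 0.004, 1.653]
wrist_force: [-1.1, 0.9, 0.5]
width: 0.0444
finger_force: 30.0
69.0813481822259 -20.521156749450043
```

View pics/s6c.png

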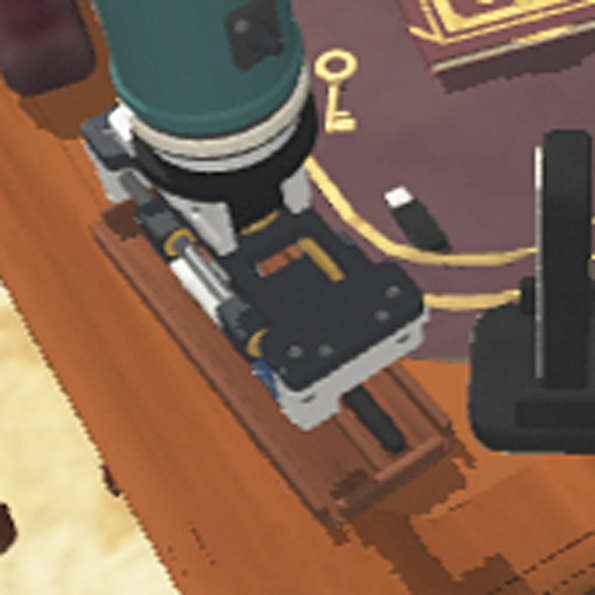

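The gripper with the eraser (blue at crop pixel (263,378)) is over the free end of the ball pen's groove. The fountain pen's far end is at (390,440), clear of it. I'll lower it in.

```bash
python3 -m handwheel '[[[0,0,0],[-0.01,0.02,-0.3],0.6],[[0,0,0],[0,0,-0.25],0.6],[[0,0,0],[0,0,-0.18],0.6],[[0,0,0],[0,0,0],0.6],[[0,0,0],[0,0,0],0.6]]'
```

```text
time: 22.1
tool_pos: [0.4753, -0.3342, 0.0385]
ee_rot: [-3.141, -0.001, 1.653]
wrist_force: [0.1, -0.4, -0.9]
width: 0.0445
finger_force: 30.0
```

```bash
python3 -m handwheel '[[[0,0,0],[0,0,-0.04],0.6],[[0,0,0],[0,0,0],0.6],[[0,0,0],[0,0,0],0.44],[[0,0,0],[0,0,0],0.44],[[0,0,0],[0,0,0],0.44]]' && python3 -m handwheel '[[[0,0,0],[0,0,0.2],0.44],[[0,0,0],[0,0,0.6],0.44],[[0,0,0],[0,0,0.9],0.44],[[0,0,0],[0,0,0.9],0.44],[[0,0,0],[0,0,0.9],0.44]]' && python3 -m handwheel '[[[0,0,0],[-0.5,0.5,0.5],0.44],[[0,0,0],[-0.6,0.6,0.5],0.44],[[0,0,0],[-0.6,0.6,0],0.44],[[0,0,0],[-0.6,0.6,0],0.44],[[0,0,0],[-0.6,0.6,0],0.44]]'
python3 - <<'E'
from m import *
p,d=robot.snapshot("top"); cv2.imwrite("pics/t7.png",p[...,::-1]); np.savez("top7.npz",p=p,d=d); show("pics/t7.png","pics/t7c.png",(190,185,450,380),3)
P=cloud("top",d).reshape(-1,3);a=np.radians(4.8); s=P[:,:2]@[np.cos(a),np.sin(a)]-.3785;t=P[:,:2]@[-np.sin(a),np.cos(a)]+.3545
for n,T in(("L",(5,34)),("R",(-34,-5))):
    m=(t*1e3>T[0])&(t*1e3<T[1])&(P[:,2]>.011)&(P[:,2]<.06)&(abs(s)<.114)
    for lo in range(-115,116,15):
        k=m&(s*1e3>=lo)&(s*1e3<lo+15)
        if k.sum()>3: print(n,lo+7,k.sum(),"t",(np.percentile(t[k],[5,95])*1e3).round(1),"z",(np.percentile(P[k,2],[50,95])*1e3).round(1))
E
```

```text
time: 22.6
tool_pos: [0.4757, -0.3345, 0.0375]
ee_rot: [3.141, 0.0, 1.653]
wrist_force: [-0.4, -0.4, 0.7]
width: 0.0524
finger_force: 0.0
time: 23.1
tool_pos: [0.4754, -0.3342, 0.2148]
ee_rot: [3.141, 0.001, 1.653]
wrist_force: [0.6, -0.6, -0.9]
width: 0.0527
finger_force: 0.0
time: 23.6
tool_pos: [0.3294, -0.1883, 0.2633]
ee_rot: [3.14, 0.001, 1.653]
wrist_force: [0.1, 0.8, 0.7]
width: 0.0527
finger_force: 0.0
L -18 50 t [ 9.5 17.8] z [16.2 20.3]
L -3 62 t [ 8.2 18.3] z [16.8 19.3]
L 12 64 t [ 8.  18.8] z [17.6 20.1]
L 27 68 t [ 7.7 18.8] z [17.1 20. ]
L 42 65 t [ 8.1 19.2] z [17.7 20.3]
L 57 67 t [ 7.1 18.7] z [17.2 20.6]
L 72 70 t [ 7.6 18.9] z [17.4 20.5]
L 87 66 t [ 7.4 18.6] z [17.1 20.7]
L 102 58 t [ 8.1 18.2] z [17.2 20. ]
R -108 26 t [-17.8 -11.6] z [13.7 16.6]
R -93 46 t [-18.9 -11.5] z [15.2 18.2]
R -78 52 t [-18.5 -10.9] z [15.  18.5]
R -63 54 t [-18.9 -10.7] z [15.7 18.6]
R -48 61 t [-19.5  -9.7] z [15.9 18.8]
R -33 58 t [-19.2  -9.9] z [16.1 18.1]
R -18 57 t [-19.2 -10. ] z [15.8 18.4]
R -3 56 t [-19.1 -10.2] z [15.6 18.4]
R 12 55 t [-19.1  -9.9] z [15.2 17.7]
R 27 9 t [-16.8 -11.6] z [14.2 16.5]
R 42 47 t [-27.3  -8.4] z [17.2 20.2]
R 57 111 t [-27.   -8.3] z [17.9 20.4]
R 72 108 t [-27.6  -8.6] z [17.3 20.4]
R 87 56 t [-26.2  -9.4] z [17.2 19.2]
```

View pics/t7c.png

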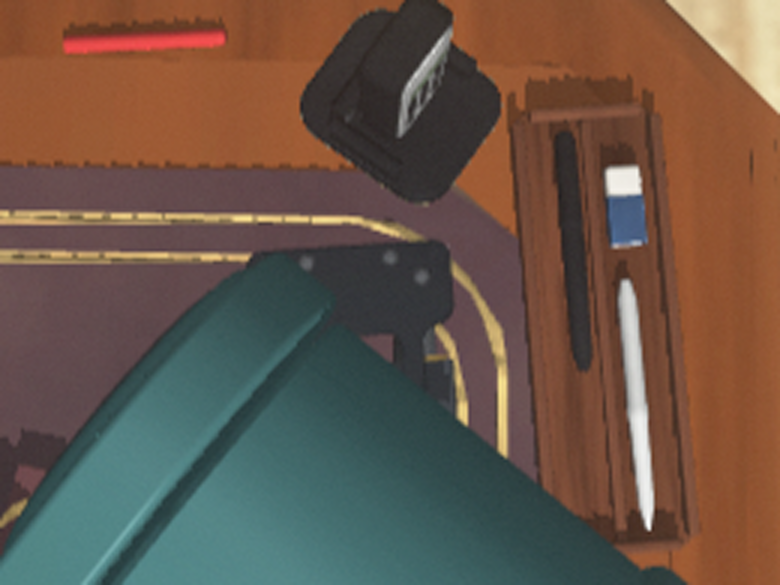

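The top view shows the fountain pen alone in the left groove. The eraser ((627,205)) and ball pen lie end to end in the right groove, and the depth readings show all three level at the expected heights. The wax and memory stick haven't moved.

```bash
python3 -c "
from bench import robot
print(robot.close_job())"
```

```text
the job is handed in; nothing more can be done
None
```

The job is handed in at about 24 s: the fountain pen lies in the left groove, the ball pen and eraser lie end to end (about 20 mm apart) in the right groove, all flat by the depth readings, and the wax and memory stick look unmoved.

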